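# Check the probe, then hold it centred in the measuring cell

## Robot

A 6-joint arm with a two-finger parallel gripper is mounted at the origin on a cart in front of the work surface, level with it; the furniture and walls round the work are solid. World frame = base frame: x ahead of the robot, y to its left, z up, the work surface at z = 0. Lengths are in m, angles in rad, forces in N, time in s.
With the tool pointing down it reaches from about 0.425 to 0.95 m from the base axis. Payload 3.5 kg.
Tool frame: the origin (TCP) lies at the very end of the fingers, on their centre line; the grasp point (between the pads) lies ctrl.tcp_to_grasp behind it (ctrl.tcp_to_grasp is the distance from the TCP to the grasp point, in m); z points along the fingers, y is the line along which they close (so a half turn about z gives the same grasp; the last joint's range is limited). The gripper opens to 85 mm and grips with 20 to 120 N. Pads are 22 mm wide; open, the fingers measure 114 mm over their backs; the gripper's body (76 mm by 85 mm) begins 54 mm behind the grasp point. The pads swing forward as they close: fully open they stand 13 mm farther back than shut.
Start: joints at [0.959, 0.286, 1.577, -0, 1.279, -0.15], TCP at [0.301, 0.604, 0.231] pointing down, gripper open.
Joint ranges: [-2.77, 2.77], [-0.9, 2.22], [0.21, 2.48], [-1.53, 4.67], [0.24, 2.81], [-2.84, 2.84]. Speed limits (rad/s): [2.79, 2.79, 3.14, 3.14, 3.14, 3.14].

## Interface

Orientations are given as a unit quaternion [x, y, z, w].
In Python, from plant import ctrl gives the robot as it stands.
- The arm moves only by the shell command python3 -m inch 'ROWS' [FORCE]. ROWS is JSON, a list of rows, each an object with "slide": the shift along the tool's x, y, z in cm, a list of three; "turn": the turn about the tool's z in rad; "grip": the finger opening in cm, from 0 to 8.54. A call has 1 to 20 rows; each row is the pose to reach, as a shift and turn from the pose commanded when the call began, along the tool's axes at that moment; what a row does not reach only later rows make up. A row lasts 1/10 s, in which the tool goes at most 50 mm and 8.59 degrees, less where a joint would pass 70% of its speed; a pose out of reach is approached as far as the arm can. A call with a gripper value outside its range is refused whole. The fingers move at their own pace and stop on an object; FORCE is the grip in N (left out, the last holds). Time passes only in rows, so rows that repeat a pose let the fingers close. It gives the time, the measured TCP pose, the force, the opening and the grip force at its end, in the units of the state.
- ctrl.get_state(): the state, without advancing time (a new reading comes with each control period).
- ctrl.read_camera(name): name is "side" or "top" or "wrist"; returns (picture, depth): 420x560x3 uint8, red, green, blue; 420x560 float32, m along the optical axis (not along the pixel's ray), 0 where there is no reading.
- ctrl.camera_info(name): a dict with "K" (3x3 intrinsics, pixels), "camera_from_world" (4x4, takes a point from world to camera coordinates); the wrist camera has in their place "T_tool_cam" (4x4, takes a point from camera to tool coordinates, whose origin is the TCP and whose axes are the flange's). Camera axes: x right, y down, z forward; pixel columns grow to the right and rows downward; lengths in m; the calibration is good to about 2 mm. The wrist camera is an equidistant fisheye: a pixel r from the principal point sees the ray r / f radians off the axis. A picture is of the moment at which its call begins: read the wrist's pose just before it. camera_info takes no time and is no camera call.
- ctrl.sign_off(): hands the job in; it is judged then, once.
The state is a dict: "time": time; "qpos": joint angles; "dq": joint speeds; "joint_efforts": joint torques, N m; "eef_pos": TCP position; "tcp_rot": TCP orientation; "contact_force": force on the tool from outside, world axes, zero at the start; "wrist_torque": the same for the moment, N m; "opening": opening from 0.0 (shut) to 1.0 (fully open); "finger_force": force on a finger pad.
Only numpy, scipy, OpenCV 4.12 (cv2) and the standard library are available. Lean on these libraries where they do the work, as an engineer would, in place of code of your own. Each camera call takes 0.05 s, during which the arm holds its last target. There are 200 camera calls.

## Task

Take the yellow-handled probe out of its stand and slide its steel stem into the close-fitting check tube until the black flange sits fully home on the tube's rim; pause there for half a second, still holding it, and draw it out again. Then lower the stem upright through the white guide collar of the measuring cell without ever touching the cell, until the orange ring on the stem is level with the top of the collar. Finish holding it still there, in the middle of the bore, and do not let go; leave the small brown bottles with the blue and the red cap where they stand.

Things in the scene. Friction and masses are not known exactly. Their poses are not given: they have to be found in the camera images.
- probe: Cordless probe, about 100 g, upright in the stand at the start. Origin: centre of its yellow handle, a square bar 24 x 24 mm (sides along its x and y), 56 mm tall (z +-28 mm). z points up. Below the handle a black round flange, 40 mm wide, 5 mm thick, underside 33 mm below the origin; below that a steel stem 10 mm in diameter, 90 mm long, its tip 123 mm below the origin.
- probe_tip (a point): Lower end of the probe's stem, 123 mm below the handle's centre, on the axis.
- probe_mark (a point): Middle of the orange ring (5 mm tall) round the probe's stem, 50 mm above the tip and 73 mm below the handle's centre, on the axis.
- probe_flange (a point): Centre of the underside of the probe's black flange, 33 mm below the handle's centre.
- stand: Fixed parking stand: grey base 90 x 90 mm, two steel rods, white top plate 56 x 86 mm with a 16 mm hole in its centre, top at 100 mm; the probe hangs in the hole with its flange on the plate and its tip 10 mm above the bench. Origin: centre of its underside.
- check_tube: Fixed upright steel tube on a round black base 80 mm wide. Bore 14 mm in diameter, 93 mm deep (the 90 mm stem goes in until the flange rests on the rim); funnel mouth that widens to about 30 mm over the top 12 mm; rim 38 mm wide, 106 mm above the bench. Origin: centre of its underside.
- check_rim (a point): Centre of the check tube's rim, on the bore's axis, 106 mm above the bench.
- cell: Fixed measuring cell: white base 100 x 100 mm, clear cup 76 mm wide (inner floor at z = 18 mm), blue round cover 84 mm wide (top at 88 mm), on it a white guide collar 38 mm wide outside, top at 104 mm. The bore through collar and cover is 28 mm in diameter, 24 mm long (z = 80 to 104 mm). Origin: centre of its underside.
- guide_top (a point): Centre of the bore at the top of the white guide collar, 104 mm above the bench; the bore runs straight down from here.
- brown_bottle: Loose bystander: small brown bottle with a blue cap, 38 mm in diameter, 70 mm tall. Origin: centre of its underside.
- red_bottle: Loose bystander: small brown bottle with a red cap, 36 mm in diameter, 62 mm tall. Origin: centre of its underside.

How it is judged:
On the way:
1. the probe, held, is fully home in the check tube (horizontal distance between probe_flange and check_rim below 0.006 m and z of probe_flange in the frame of check_rim below 0.004 m and angle between probe's own z axis and vertical below 0.1 rad and contact force between probe and the fingers above 1 N), for 0.3 s.
At the end, for the whole second after the job is handed in: The probe is held in the fingers, at rest (under 20 mm/s) and upright within 0.1 rad, its orange ring within 8 mm of the height of the collar's top, its tip and its ring each within 6 mm of the bore's axis, not touching the cell (horizontal distance between each of probe_tip, probe_mark and guide_top below 0.006 m and z of probe_mark in the frame of guide_top between -0.008 and 0.008 m and angle between probe's own z axis and vertical below 0.1 rad and contact force between probe and cell below 0.2 N and contact force between probe and the fingers above 1 N and linear speed of probe below 0.02 m/s); the arm keeps its last pose, push and grip.
It fails at once if the probe touches the measuring cell (over 0.5 N) (contact force between probe and cell above 0.5 N).
It fails at once if a loose bottle is moved by more than 20 mm (distance of any of brown_bottle, red_bottle from where it was at the start of the episode above 0.02 m).
It also fails if it takes over 61 s, if anything falls off the work surface, if the arm or the gripper's body presses on something with over 40 N, if the wrist force passes 120 N, or if a joint passes its speed limit or range.

## Working session

There is one attempt and no reset: what is moved stays moved. The work goes in short steps, Python scripts to look and compute and a shell command to move; the robot and the scene stay as the last step left them, time stands still between calls to the robot, and variables do not carry over. Pictures are saved under pics/ and viewed, at most 10 in all, crops included, and the job is handed in when it is done.

```bash
mkdir -p pics; ls
python3 - <<'E'
from plant import ctrl
import numpy as np,cv2
s=ctrl.get_state(); print({k:np.round(v,3).tolist() for k,v in s.items()}, ctrl.tcp_to_grasp)
for n in("side","top"):
    im,d=ctrl.read_camera(n); cv2.imwrite(f"pics/{n}0.png",im[:,:,::-1]); np.savez(f"{n}0.npz",im=im,d=d)
    i=ctrl.camera_info(n); print(n,np.round(i["K"],1).tolist(),np.round(i["camera_from_world"],3).tolist())
i=ctrl.camera_info("wrist");print({k:np.round(v,4).tolist() if not isinstance(v,str) else v for k,v in i.items()})
E
```

```text
pics
{'time': 0.0, 'qpos': [0.959, 0.287, 1.578, 0.0, 1.279, -0.15], 'dq': [-0.002, -0.001, 0.001, -0.001, -0.0, -0.003], 'joint_efforts': [-0.002, -40.598, -29.262, -0.0, 0.006, 0.0], 'eef_pos': [0.3, 0.604, 0.23], 'tcp_rot': [0.229, 0.973, -0.001, -0.0], 'contact_force': [-0.77, -0.006, -0.592], 'wrist_torque': [0.041, -0.039, 0.089], 'finger_force': 0.0, 'opening': 1.001} 0.0187
side [[527.6, 0.0, 272.2], [0.0, 527.6, 209.3], [0.0, 0.0, 1.0]] [[0.939, -0.342, -0.018, -0.475], [-0.196, -0.494, -0.847, 0.216], [0.281, 0.799, -0.532, 1.169], [0.0, 0.0, 0.0, 1.0]]
top [[434.4, 0.0, 282.1], [0.0, 434.4, 206.1], [0.0, 0.0, 1.0]] [[-0.018, -1.0, -0.021, 0.079], [-0.988, 0.021, -0.155, 0.527], [0.156, 0.018, -0.988, 0.976], [0.0, 0.0, 0.0, 1.0]]
{'K': [[325.1923, 0.0, 279.6035], [0.0, 325.1923, 208.4045], [0.0, 0.0, 1.0]], 'T_tool_cam': [[0.0002, -0.9628, -0.2701, 0.0674], [1.0, 0.0003, -0.0006, 0.0002], [0.0006, -0.2701, 0.9628, -0.1431], [0.0, 0.0, 0.0, 1.0]]}
```

View pics/side0.png

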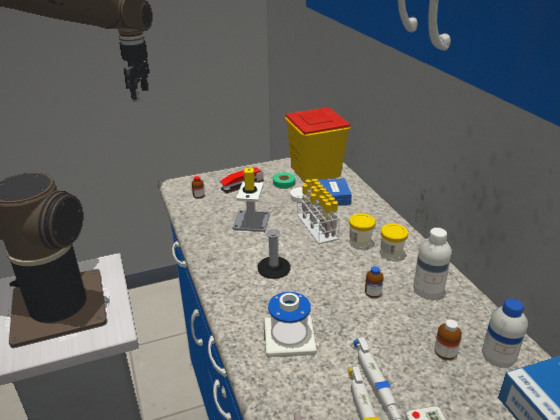

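View pics/top0.png

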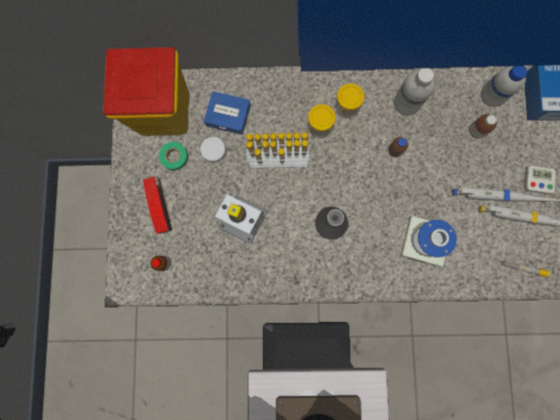

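The side view shows the probe handle at about (249,180), the tube rim at (273,234) and the cell collar at (290,300). In the top view they are at (236,212), (336,217) and (439,238), with the blue-cap bottle at (399,146) and the red-cap bottle at (158,263).

```bash
cat > h.py <<'E'
import numpy as np,cv2
from plant import ctrl
def ray(n,u,v,z):
    i=ctrl.camera_info(n);K=i["K"];T=np.linalg.inv(i["camera_from_world"])
    d=T[:3,:3]@np.linalg.inv(K)@[u,v,1];o=T[:3,3];return (o+d*(z-o[2])/d[2])
def cloud(n,d):
    i=ctrl.camera_info(n);T=np.linalg.inv(i["camera_from_world"])
    v,u=np.mgrid[:d.shape[0],:d.shape[1]]
    p=np.stack([u,v,np.ones_like(u)],-1)@np.linalg.inv(i["K"]).T*d[...,None]
    return p@T[:3,:3].T+T[:3,3]
E
python3 - <<'E'
from h import *
rois=dict(top=dict(probe=(236,212,14,.150,.175),plate=(236,214,30,.092,.108),rim=(336,217,14,.098,.114),collar=(439,238,14,.096,.112)),
 side=dict(probe=(249,175,14,.150,.175),plate=(249,190,22,.092,.108),rim=(273,234,12,.098,.114),collar=(289,300,14,.096,.112)))
for n in rois:
    f=np.load(n+"0.npz");P=cloud(n,f["d"]);hsv=cv2.cvtColor(f["im"],cv2.COLOR_RGB2HSV)
    for k,(u,v,r,a,b) in rois[n].items():
        w=np.s_[v-r:v+r+1,u-r:u+r+1]
        m=(P[w][...,2]>a)&(P[w][...,2]<b)&(f["d"][w]>0)
        q=P[w][m]
        if len(q)<5: print(n,k,len(q));continue
        R=cv2.minAreaRect((q[:,:2]*1e3).astype(np.float32))
        print(n,k,len(q),"z",np.median(q[:,2]).round(4),"rect mm",np.round(R[0],1),np.round(R[1],1),round(R[2],1))
    # colour: yellow blob, ring
    u,v,r,_,_=rois[n]["probe"];w=np.s_[v-r:v+r+1,u-r:u+r+1]
    y=(cv2.inRange(hsv,(20,150,60),(35,255,255))[w]>0);vv,uu=np.nonzero(y);print(n,"yellow",uu.min()+u-r,uu.max()+u-r,vv.min()+v-r,vv.max()+v-r)
for n,u,v,z in(("top",399,146,.07),("top",158,263,.062)):print("bottle",ray(n,u,v,z).round(3))
a=np.load("top0.npz")["im"][:,:,::-1];b=np.load("side0.npz")["im"][:,:,::-1]
c=lambda im,u,v:cv2.resize(im[v-25:v+25,u-33:u+33],(264*1,200),interpolation=cv2.INTER_CUBIC)
cv2.imwrite("pics/crops.png",np.vstack([np.hstack([c(a,236,215),c(a,336,217),c(a,439,238)]),np.hstack([c(b,249,185),c(b,273,240),c(b,289,302)])]))
E
```

```text
top probe 141 z 0.1608 rect mm [503.  166.7] [24.5 24.5] 65.4
top plate 804 z 0.1006 rect mm [503.7 165.9] [86.8 55.7] 62.5
top rim 158 z 0.1045 rect mm [490.6 -48.9] [34.7 33.3] 87.2
top collar 141 z 0.1037 rect mm [ 442.3 -271.1] [36.3 36.2] 19.3
top yellow 228 241 204 218
side probe 72 z 0.1594 rect mm [504.1 167.8] [30.3 23.4] 71.9
side plate 336 z 0.0998 rect mm [504.5 165.9] [93.2 56.9] 62.2
side rim 106 z 0.1035 rect mm [492.3 -46.2] [35.2 32.4] 70.6
side collar 177 z 0.1024 rect mm [ 443.2 -270. ] [38.  36.9] 41.5
side yellow 244 254 168 189
bottle [ 0.659 -0.205  0.07 ]
bottle [0.401 0.352 0.062]
```

View pics/crops.png

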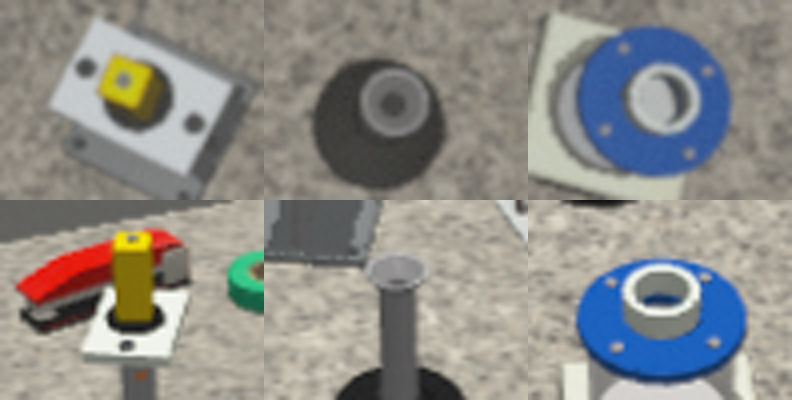

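```bash
cat >> h.py <<'E'
from scipy.spatial.transform import Rotation as R
def go(x,y,z,yaw=None):
    s=ctrl.get_state();r=R.from_quat(s["tcp_rot"]).as_matrix();p=np.array(s["eef_pos"])
    y0=np.degrees(np.arctan2(r[1,1],r[0,1]))
    print("t",s["time"],"tcp",p.round(4),"yaw_y",y0.round(2),"tilt",np.degrees(np.arccos(-r[2,2])).round(2),"F",np.round(s["contact_force"],1),"slide cm",(r.T@(np.array([x,y,z])-p)*100).round(2),
      "" if yaw is None else "turn %.3f"%(-np.radians(yaw-y0)))
E
python3 -c "
from h import *
go(.5035,.167,.215,65.4)"
```

```text
t 0.1 tcp [0.3004 0.6038 0.2301] yaw_y 63.54 tilt 0.12 F [-0.9  0.4 -0.2] slide cm [-37.65 -30.05   1.56] turn -0.032
```

```bash
python3 -m inch '[{"slide":[-3,-2.4,0],"turn":-0.01,"grip":8},{"slide":[-6,-4.8,0],"turn":-0.03,"grip":8},{"slide":[-9.5,-7.6,0],"turn":-0.03,"grip":8},{"slide":[-13,-10.4,0],"turn":-0.03,"grip":8},{"slide":[-16.5,-13.2,0],"turn":-0.03,"grip":8},{"slide":[-20,-16,0],"turn":-0.03,"grip":8},{"slide":[-23.5,-18.8,0],"turn":-0.03,"grip":8},{"slide":[-27,-21.5,0],"turn":-0.03,"grip":8},{"slide":[-30.5,-24.3,0],"turn":-0.03,"grip":8},{"slide":[-34,-27.1,0],"turn":-0.03,"grip":8},{"slide":[-36.5,-29.1,0.5],"turn":-0.03,"grip":8},{"slide":[-37.6,-30.0,1],"turn":-0.03,"grip":8},{"slide":[-37.6,-30.0,1.5],"turn":-0.03,"grip":8},{"slide":[-37.6,-30.0,1.5],"turn":-0.03,"grip":8},{"slide":[-37.6,-30.0,1.5],"turn":-0.03,"grip":8}]' 40
python3 - <<'E'
from h import *
go(.5035,.167,.117,65.4)
im,d=ctrl.read_camera("wrist");cv2.imwrite("pics/w1.png",im[:,:,::-1])
E
```

```text
time: 1.6
eef_pos: [0.5029, 0.1695, 0.2159]
tcp_rot: [0.213, 0.977, 0.0, -0.001]
contact_force: [0.5, 0.2, -0.7]
opening: 0.938
finger_force: 0.0
t 1.6 tcp [0.5029 0.1695 0.2159] yaw_y 65.35 tilt 0.06 F [ 0.5  0.2 -0.7] slide cm [-0.17 -0.2   9.89] turn -0.001
```

View pics/w1.png

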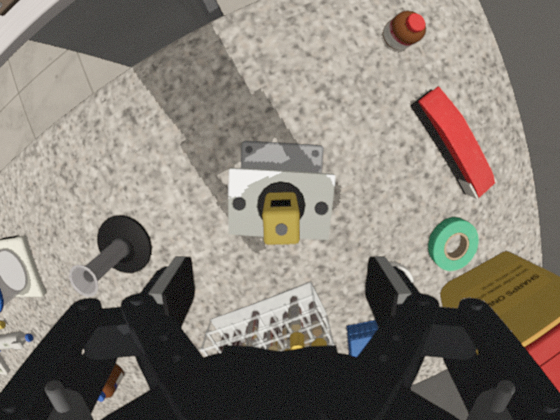

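The wrist view shows the yellow handle top at (281,230), midway between the fingers and square to them. I'll descend.

```bash
python3 -m inch '[{"slide":[0,0,2],"turn":0,"grip":8},{"slide":[0,0,4],"turn":0,"grip":8},{"slide":[0,0,6],"turn":0,"grip":8},{"slide":[0,0,8],"turn":0,"grip":8},{"slide":[0,0,9.3],"turn":0,"grip":8},{"slide":[0,0,9.8],"turn":0,"grip":8},{"slide":[0,0,9.8],"turn":0,"grip":8},{"slide":[0,0,9.8],"turn":0,"grip":8}]'; python3 -c "
from h import *
go(.5035,.167,.117,65.4)"
```

```text
time: 2.45
eef_pos: [0.5044, 0.1685, 0.1194]
tcp_rot: [0.214, 0.977, 0.0, 0.001]
contact_force: [-0.1, -0.2, 0.9]
opening: 0.939
finger_force: 0.0
t 2.45 tcp [0.5044 0.1685 0.1194] yaw_y 65.28 tilt 0.1 F [-0.1 -0.2  0.9] slide cm [ 0.01 -0.18  0.24] turn -0.002
```

```bash
python3 -m inch '[{"slide":[0,-0.1,0.1],"turn":0,"grip":5},{"slide":[0,-0.1,0.1],"turn":0,"grip":4},{"slide":[0,-0.1,0.1],"turn":0,"grip":3.2},{"slide":[0,-0.1,0.1],"turn":0,"grip":2.6},{"slide":[0,-0.1,0.1],"turn":0,"grip":2},{"slide":[0,-0.1,0.1],"turn":0,"grip":1.5},{"slide":[0,-0.1,0.1],"turn":0,"grip":1.5},{"slide":[0,-0.1,0.1],"turn":0,"grip":1.5},{"slide":[0,-0.1,0.1],"turn":0,"grip":1.5},{"slide":[0,-0.1,0.1],"turn":0,"grip":1.5}]' 60; python3 -c "
from h import *
go(.5035,.167,.117,65.4)"
```

```text
time: 3.45
eef_pos: [0.5037, 0.1674, 0.1179]
tcp_rot: [0.214, 0.977, 0.0, 0.001]
contact_force: [0.6, 0.3, 3.3]
opening: 0.273
finger_force: 59.3
t 3.45 tcp [0.5037 0.1674 0.1179] yaw_y 65.26 tilt 0.07 F [0.6 0.3 3.3] slide cm [ 0.01 -0.04  0.09] turn -0.003
```

```bash
python3 -m inch '[{"slide":[0,0,-1],"turn":0,"grip":1.5},{"slide":[0,0,-2.2],"turn":0,"grip":1.5},{"slide":[0,0,-3.7],"turn":0,"grip":1.5},{"slide":[0,0,-5.2],"turn":0,"grip":1.5},{"slide":[0,0,-6.7],"turn":0,"grip":1.5},{"slide":[0,0,-8.2],"turn":0,"grip":1.5},{"slide":[0,0,-9.7],"turn":0,"grip":1.5},{"slide":[0,0,-11.2],"turn":0,"grip":1.5},{"slide":[0,0,-12.4],"turn":0,"grip":1.5},{"slide":[0,0,-13.2],"turn":0,"grip":1.5},{"slide":[0,0,-13.5],"turn":0,"grip":1.5},{"slide":[0,0,-13.5],"turn":0,"grip":1.5}]'; python3 -c "
from h import *
go(.4915,-.048,.253)"
```

```text
time: 4.65
eef_pos: [0.5033, 0.1673, 0.2525]
tcp_rot: [0.214, 0.977, 0.0, 0.0]
contact_force: [0.0, 0.2, -1.7]
opening: 0.273
finger_force: 59.7
t 4.65 tcp [0.5033 0.1673 0.2525] yaw_y 65.26 tilt 0.01 F [ 0.   0.2 -1.7] slide cm [ -7.94 -20.04  -0.05]
```

```bash
python3 -m inch '[{"slide":[-0.4,-1,0],"turn":0,"grip":1.5},{"slide":[-1.0,-2.5,0],"turn":0,"grip":1.5},{"slide":[-1.8,-4.5,0],"turn":0,"grip":1.5},{"slide":[-2.6,-6.5,0],"turn":0,"grip":1.5},{"slide":[-3.4,-8.5,0],"turn":0,"grip":1.5},{"slide":[-4.2,-10.5,0],"turn":0,"grip":1.5},{"slide":[-5,-12.5,0],"turn":0,"grip":1.5},{"slide":[-5.8,-14.5,0],"turn":0,"grip":1.5},{"slide":[-6.5,-16.5,0],"turn":0,"grip":1.5},{"slide":[-7.2,-18.2,0],"turn":0,"grip":1.5},{"slide":[-7.7,-19.4,0],"turn":0,"grip":1.5},{"slide":[-7.9,-20,0],"turn":0,"grip":1.5},{"slide":[-7.9,-20,0],"turn":0,"grip":1.5},{"slide":[-7.9,-20,0],"turn":0,"grip":1.5}]'
python3 - <<'E'
from h import *
go(.4915,-.048,.253)
o=[]
for n,u,v in(("side",273,190),("wrist",279,208)):
    im,d=ctrl.read_camera(n);np.savez(n+"1.npz",im=im,d=d)
    o.append(cv2.resize(im[90:290,173:373] if n=="side" else im[100:300,180:380],(400,400),interpolation=cv2.INTER_CUBIC)[:,:,::-1])
cv2.imwrite("pics/c2.png",np.hstack(o))
E
```

```text
time: 6.05
eef_pos: [0.4912, -0.0471, 0.2521]
tcp_rot: [0.214, 0.977, 0.0, -0.0]
contact_force: [-0.2, -0.2, -1.4]
opening: 0.275
finger_force: 59.7
t 6.05 tcp [ 0.4912 -0.0471  0.2521] yaw_y 65.26 tilt 0.03 F [-0.2 -0.2 -1.4] slide cm [-0.07 -0.07 -0.09]
```

View pics/c2.png

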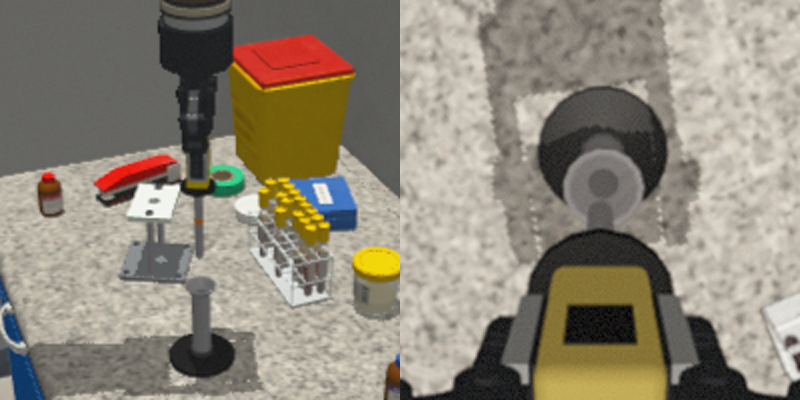

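The picture shows the stem hanging upright, in line with the tube: tip at side pixel (273,219) and rim at (273,234). In the wrist view the bore is centred on the stem's line. I'll descend into the funnel.

```bash
python3 -m inch '[{"slide":[0,-0.05,0.8],"turn":0,"grip":1.5},{"slide":[0,-0.05,1.8],"turn":0,"grip":1.5},{"slide":[0,-0.05,2.8],"turn":0,"grip":1.5},{"slide":[0,-0.05,3.5],"turn":0,"grip":1.5},{"slide":[0,-0.05,4],"turn":0,"grip":1.5},{"slide":[0,-0.05,4.4],"turn":0,"grip":1.5},{"slide":[0,-0.05,4.8],"turn":0,"grip":1.5},{"slide":[0,-0.05,5.1],"turn":0,"grip":1.5},{"slide":[0,-0.05,5.4],"turn":0,"grip":1.5},{"slide":[0,-0.05,5.4],"turn":0,"grip":1.5}]'
python3 - <<'E'
from h import *
go(.4915,-.048,.124)
print(ctrl.get_state()["wrist_torque"])
E
```

```text
time: 7.15
eef_pos: [0.4913, -0.0476, 0.1981]
tcp_rot: [0.214, 0.977, 0.001, 0.0]
contact_force: [0.6, 0.9, -1.8]
opening: 0.273
finger_force: 59.6
t 7.15 tcp [ 0.4913 -0.0476  0.1981] yaw_y 65.24 tilt 0.07 F [ 0.6  0.9 -1.8] slide cm [-0.04 -0.04  7.41] 
[ 0.23786544 -0.17541367  0.03591387]
```

```bash
python3 -m inch '[{"slide":[0,0,0.6],"turn":0,"grip":1.5},{"slide":[0,0,1.4],"turn":0,"grip":1.5},{"slide":[0,0,2.2],"turn":0,"grip":1.5},{"slide":[0,0,3],"turn":0,"grip":1.5},{"slide":[0,0,3.8],"turn":0,"grip":1.5},{"slide":[0,0,4.6],"turn":0,"grip":1.5},{"slide":[0,0,5.4],"turn":0,"grip":1.5},{"slide":[0,0,6.1],"turn":0,"grip":1.5},{"slide":[0,0,6.6],"turn":0,"grip":1.5},{"slide":[0,0,6.9],"turn":0,"grip":1.5},{"slide":[0,0,7.1],"turn":0,"grip":1.5},{"slide":[0,0,7.1],"turn":0,"grip":1.5}]'
python3 - <<'E'
from h import *
go(.4915,-.048,.124)
print(ctrl.get_state()["wrist_torque"])
E
```

```text
time: 8.35
eef_pos: [0.4915, -0.0474, 0.1269]
tcp_rot: [0.214, 0.977, 0.001, 0.0]
contact_force: [3.0, 4.7, 0.4]
opening: 0.272
finger_force: 60.1
t 8.35 tcp [ 0.4915 -0.0474  0.1269] yaw_y 65.24 tilt 0.09 F [3.  4.7 0.4] slide cm [-0.03 -0.06  0.29] 
[ 1.14159801 -0.63914853  0.10807524]
```

The tube is pushing the stem toward tool +y with about 5 N, so I'll yield that way and press home gently.

```bash
python3 -m inch '[{"slide":[0,0.1,0],"turn":0,"grip":1.5},{"slide":[0,0.1,0.1],"turn":0,"grip":1.5},{"slide":[0,0.1,0.2],"turn":0,"grip":1.5},{"slide":[0,0.1,0.3],"turn":0,"grip":1.5},{"slide":[0,0.1,0.35],"turn":0,"grip":1.5},{"slide":[0,0.1,0.35],"turn":0,"grip":1.5}]'
python3 - <<'E'
from h import *
go(.4915,-.048,.124)
print(ctrl.get_state()["wrist_torque"])
E
```

```text
time: 8.95
eef_pos: [0.4914, -0.0471, 0.1239]
tcp_rot: [0.214, 0.977, -0.0, -0.0]
contact_force: [0.6, 2.5, 1.3]
opening: 0.274
finger_force: 60.3
t 8.95 tcp [ 0.4914 -0.0471  0.1239] yaw_y 65.26 tilt 0.02 F [0.6 2.5 1.3] slide cm [-0.04 -0.08 -0.01] 
[ 0.52300538 -0.18203124 -0.03776191]
```

```bash
python3 -m inch '[{"slide":[0,0.03,0.05],"turn":0,"grip":1.5},{"slide":[0,0.05,0.1],"turn":0,"grip":1.5},{"slide":[0,0.05,0.15],"turn":0,"grip":1.5},{"slide":[0,0.05,0.2],"turn":0,"grip":1.5},{"slide":[0,0.05,0.2],"turn":0,"grip":1.5}]'
python3 - <<'E'
from h import *
go(.4915,-.048,.124)
im,d=ctrl.read_camera("side");cv2.imwrite("pics/s3.png",cv2.resize(im[150:300,198:348],(600,600),interpolation=cv2.INTER_CUBIC)[:,:,::-1])
E
```

```text
time: 9.45
eef_pos: [0.4916, -0.0471, 0.1238]
tcp_rot: [0.214, 0.977, -0.001, -0.001]
contact_force: [-4.5, 2.2, 12.6]
opening: 0.272
finger_force: 61.4
t 9.45 tcp [ 0.4916 -0.0471  0.1238] yaw_y 65.29 tilt 0.12 F [-4.5  2.2 12.6] slide cm [-0.03 -0.09 -0.02]
```

View pics/s3.png

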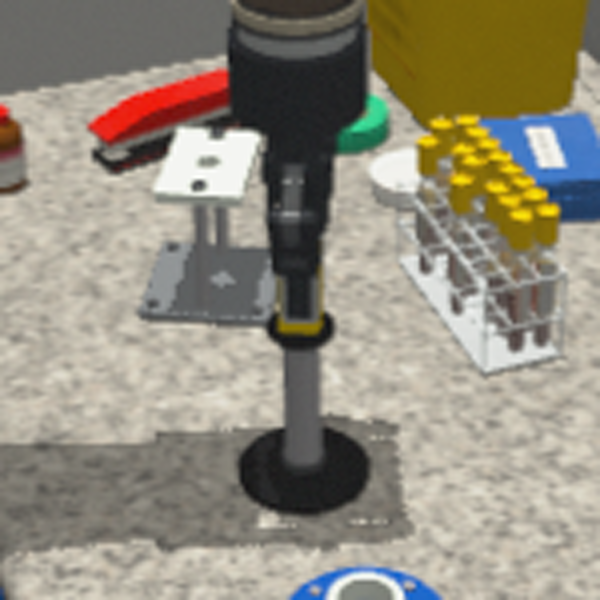

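The flange sits on the rim at crop (301,330), and the tool stopped at z = 0.1238 with about 13 N. I'll pause there for 0.7 s, then draw it out.

```bash
python3 -m inch '[{"slide":[0,0,0],"turn":0,"grip":1.5},{"slide":[0,0,0],"turn":0,"grip":1.5},{"slide":[0,0,0],"turn":0,"grip":1.5},{"slide":[0,0,0],"turn":0,"grip":1.5},{"slide":[0,0,0],"turn":0,"grip":1.5},{"slide":[0,0,0],"turn":0,"grip":1.5},{"slide":[0,0,0],"turn":0,"grip":1.5},{"slide":[0,0,-0.5],"turn":0,"grip":1.5},{"slide":[0,0,-1.5],"turn":0,"grip":1.5},{"slide":[0,0,-3],"turn":0,"grip":1.5},{"slide":[0,0,-4.5],"turn":0,"grip":1.5},{"slide":[0,0,-6],"turn":0,"grip":1.5},{"slide":[0,0,-7.5],"turn":0,"grip":1.5},{"slide":[0,0,-9],"turn":0,"grip":1.5},{"slide":[0,0,-10.5],"turn":0,"grip":1.5},{"slide":[0,0,-11.8],"turn":0,"grip":1.5},{"slide":[0,0,-12.8],"turn":0,"grip":1.5},{"slide":[0,0,-13.4],"turn":0,"grip":1.5},{"slide":[0,0,-13.5],"turn":0,"grip":1.5},{"slide":[0,0,-13.5],"turn":0,"grip":1.5}]'
python3 - <<'E'
from h import *
go(.4427,-.2702,.257)
E
```

```text
time: 11.5
eef_pos: [0.4915, -0.0465, 0.2565]
tcp_rot: [0.214, 0.977, -0.0, -0.0]
contact_force: [0.2, 0.0, -1.3]
opening: 0.279
finger_force: 59.7
t 11.5 tcp [ 0.4915 -0.0465  0.2565] yaw_y 65.26 tilt 0.04 F [ 0.2  0.  -1.3] slide cm [ -4.93 -22.36  -0.05]
```

```bash
python3 -m inch '[{"slide":[-0.2,-1,0],"turn":0,"grip":1.5},{"slide":[-0.55,-2.5,0],"turn":0,"grip":1.5},{"slide":[-1,-4.5,0],"turn":0,"grip":1.5},{"slide":[-1.4,-6.5,0],"turn":0,"grip":1.5},{"slide":[-1.9,-8.5,0],"turn":0,"grip":1.5},{"slide":[-2.3,-10.5,0],"turn":0,"grip":1.5},{"slide":[-2.75,-12.5,0],"turn":0,"grip":1.5},{"slide":[-3.2,-14.5,0],"turn":0,"grip":1.5},{"slide":[-3.6,-16.5,0],"turn":0,"grip":1.5},{"slide":[-4.1,-18.5,0],"turn":0,"grip":1.5},{"slide":[-4.5,-20.3,0],"turn":0,"grip":1.5},{"slide":[-4.8,-21.6,0],"turn":0,"grip":1.5},{"slide":[-4.9,-22.3,0],"turn":0,"grip":1.5},{"slide":[-4.9,-22.3,0],"turn":0,"grip":1.5},{"slide":[-4.9,-22.3,0],"turn":0,"grip":1.5}]'
python3 - <<'E'
from h import *
go(.4427,-.2702,.257)
s=ctrl.get_state();o=[]
im,d=ctrl.read_camera("side");np.savez("side2.npz",im=im,d=d)
o.append(cv2.resize(im[190:340,210:360],(400,400),interpolation=cv2.INTER_CUBIC)[:,:,::-1])
im,d=ctrl.read_camera("wrist");np.savez("wrist2.npz",im=im,d=d)
o.append(cv2.resize(im[120:270,205:355],(400,400),interpolation=cv2.INTER_CUBIC)[:,:,::-1])
cv2.imwrite("pics/c4.png",np.hstack(o))
# side: project expected tip, collar centre
i=ctrl.camera_info("side");p=s["eef_pos"]
for q in((p[0],p[1],p[2]-.108),(p[0],p[1],p[2]-.058),(.4427,-.2702,.104)):
    c=i["camera_from_world"]@[*q,1];c=i["K"]@c[:3];print((c[:2]/c[2]).round(1))
E
```

```text
time: 13.0
eef_pos: [0.4428, -0.2692, 0.2566]
tcp_rot: [0.214, 0.977, 0.0, -0.0]
contact_force: [0.2, -0.5, -0.5]
opening: 0.274
finger_force: 59.7
t 13.0 tcp [ 0.4428 -0.2692  0.2566] yaw_y 65.26 tilt 0.04 F [ 0.2 -0.5 -0.5] slide cm [-0.03 -0.1  -0.04] 
[288.5 281.3]
[288.5 260.3]
[288.7 299.5]
```

View pics/c4.png

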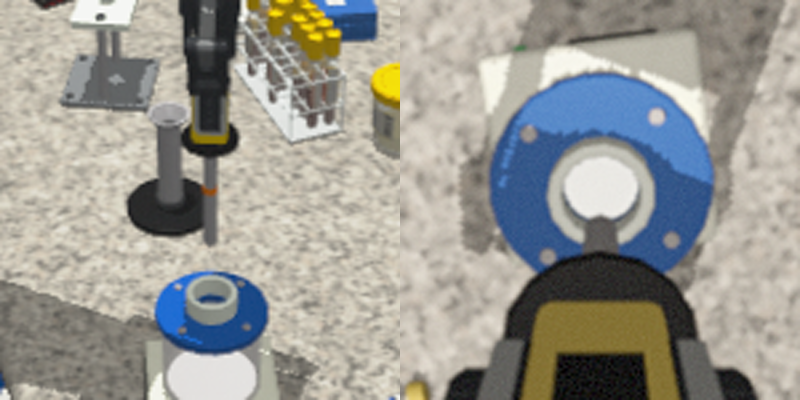

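The stem hangs over the collar. In the side view the tip is at about (288.6,281) and the collar centre at about (289.5,300). In the wrist view the stem line (280) matches the collar centre (280.3). I'll measure both numerically.

Run:
```python
from h import *
f=np.load("side2.npz");im=f["im"];P=cloud("side",f["d"]);hsv=cv2.cvtColor(im,cv2.COLOR_RGB2HSV)
w=np.s_[250:272,278:300]
o=cv2.inRange(hsv,(3,120,80),(17,255,255))[w]>0;v,u=np.nonzero(o);print("ring",len(u),u.mean()+278,v.mean()+250,P[w][o].mean(0).round(4))
# stem columns: depth nearer than background
i=ctrl.camera_info("side");d=f["d"]
for r0,r1 in((248,258),(266,278)):
    q=P[r0:r1,278:300];m=(q[...,2]>.12)&(d[r0:r1,278:300]>0);v,u=np.nonzero(m);print("stem",r0,u.mean()+278,q[m].mean(0).round(4))
q=P[285:312,270:310];m=(q[...,2]>.098)&(q[...,2]<.112);v,u=np.nonzero(m)
(c,s,a)=cv2.minAreaRect((q[m][:,:2]*1e3).astype(np.float32));print("collar top",c,s,"u mid",(u.min()+u.max())/2+270)
g=im[284:320,268:312];wh=(g.min(2)>95)&(cv2.cvtColor(g,cv2.COLOR_RGB2HSV)[...,1]<70);n,l,st,ce=cv2.connectedComponentsWithStats(wh.astype(np.uint8));print("white",[ (x[0]+268,x[1]+284,x[2],x[3],x[4]) for x in st[1:] if x[4]>40])
f=np.load("wrist2.npz");im=f["im"]
hs=cv2.cvtColor(im,cv2.COLOR_RGB2HSV);b=cv2.inRange(hs,(100,110,50),(125,255,255))[120:270,205:355]
v,u=np.nonzero(b);print("wrist cover u mid",(u.min()+u.max())/2+205,"rows",v.min()+120)
print("gray row 208",im[208,268:292].mean(1).astype(int))
```

```text
ring 12 287.5833333333333 261.25 [ 0.4473 -0.2527  0.1834]
stem 248 288.5846153846154 [ 0.441  -0.2744  0.2214]
stem 266 288.57142857142856 [ 0.4419 -0.272   0.175 ]
collar top (443.8148498535156, -270.522216796875) (37.66900634765625, 36.415008544921875) u mid 289.0
white [(np.int32(268), np.int32(284), np.int32(44), np.int32(36), np.int32(550)), (np.int32(280), np.int32(293), np.int32(22), np.int32(19), np.int32(279))]
wrist cover u mid 280.0 rows 148
gray row 208 [161 177 187 193 194 175 122  90  83  89  91  89  89  91  89  84  85  92
 135 187 193 192 189 177]
```

```bash
python3 -m inch '[{"slide":[-0.05,0,0.3],"turn":0,"grip":1.5},{"slide":[-0.1,0,0.9],"turn":0,"grip":1.5},{"slide":[-0.1,0,1.5],"turn":0,"grip":1.5},{"slide":[-0.1,0,2.1],"turn":0,"grip":1.5},{"slide":[-0.1,0,2.7],"turn":0,"grip":1.5},{"slide":[-0.1,0,3.1],"turn":0,"grip":1.5},{"slide":[-0.1,0,3.3],"turn":0,"grip":1.5},{"slide":[-0.1,0,3.3],"turn":0,"grip":1.5},{"slide":[-0.1,0,3.3],"turn":0,"grip":1.5}]'
python3 - <<'E'
from h import *
go(.4430,-.2702,.1618)
im,d=ctrl.read_camera("side");np.savez("side3.npz",im=im,d=d)
o=[cv2.resize(im[260:320,259:319],(600,600),interpolation=cv2.INTER_CUBIC)[:,:,::-1]]
cv2.imwrite("pics/c5.png",o[0])
E
```

```text
time: 14.0
eef_pos: [0.4439, -0.2701, 0.2241]
tcp_rot: [0.214, 0.977, -0.0, 0.0]
contact_force: [-0.8, -0.8, -0.6]
opening: 0.274
finger_force: 59.7
t 14.0 tcp [ 0.4439 -0.2701  0.2241] yaw_y 65.26 tilt 0.03 F [-0.8 -0.8 -0.6] slide cm [ 0.08 -0.05  6.23]
```

View pics/c5.png

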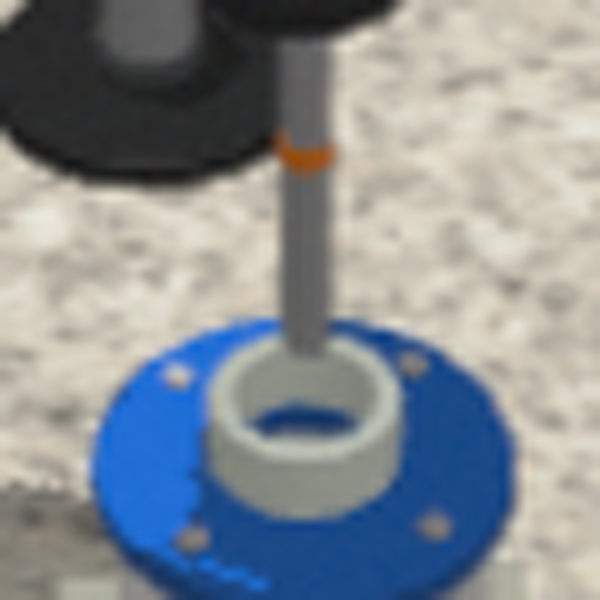

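The stem (crop column 305) is centred on the collar (207–403, centre 305), and the tip height fits the geometry. I'll lower it.

```bash
python3 -m inch '[{"slide":[0,0,0.3],"turn":0,"grip":1.5},{"slide":[0,0,0.8],"turn":0,"grip":1.5},{"slide":[0,0,1.4],"turn":0,"grip":1.5},{"slide":[0,0,2],"turn":0,"grip":1.5},{"slide":[0,0,2.6],"turn":0,"grip":1.5},{"slide":[0,0,3.2],"turn":0,"grip":1.5},{"slide":[0,0,3.8],"turn":0,"grip":1.5},{"slide":[0,0,4.4],"turn":0,"grip":1.5},{"slide":[0,0,5],"turn":0,"grip":1.5},{"slide":[0,0,5.5],"turn":0,"grip":1.5},{"slide":[0,0,5.9],"turn":0,"grip":1.5},{"slide":[0,0,6.1],"turn":0,"grip":1.5},{"slide":[0,0,6.2],"turn":0,"grip":1.5},{"slide":[0,0,6.2],"turn":0,"grip":1.5},{"slide":[0,0,6.2],"turn":0,"grip":1.5},{"slide":[0,0,6.2],"turn":0,"grip":1.5}]'
python3 - <<'E'
from h import *
go(.4430,-.2702,.1618)
im,d=ctrl.read_camera("side")
cv2.imwrite("pics/c6.png",cv2.resize(im[260:320,259:319],(600,600),interpolation=cv2.INTER_CUBIC)[:,:,::-1])
E
```

```text
time: 15.65
eef_pos: [0.4439, -0.2701, 0.1621]
tcp_rot: [0.214, 0.977, -0.0, 0.0]
contact_force: [-0.1, 0.6, -0.7]
opening: 0.27
finger_force: 59.7
t 15.65 tcp [ 0.4439 -0.2701  0.1621] yaw_y 65.26 tilt 0.03 F [-0.1  0.6 -0.7] slide cm [ 0.08 -0.05  0.03]
```

View pics/c6.png

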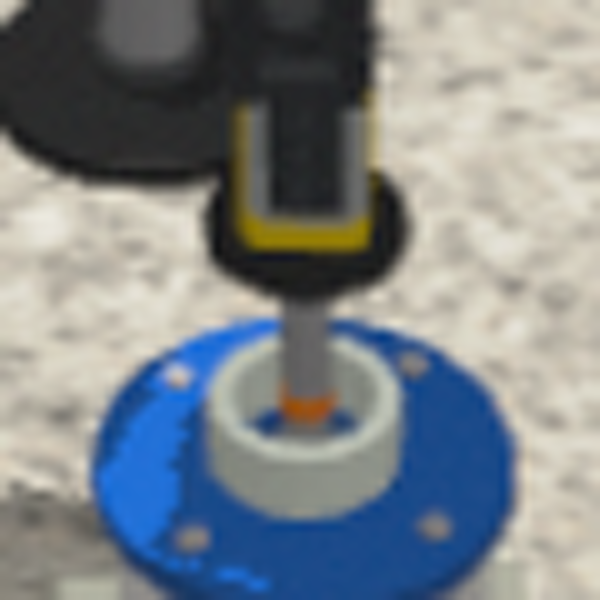

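The orange ring at crop (306,405) sits at the centre of the collar's top opening (305,397), upright, with no contact force. I'll hand it in.

```bash
python3 -c "
from plant import ctrl
print(ctrl.sign_off())"
```

```text
the job is handed in; nothing more can be done
None
```

The job is handed in: the probe sat fully home in the check tube and paused there for more than half a second, and it is now held still and upright in the middle of the collar, with its orange ring level with the collar's top to within the camera's accuracy, no contact force felt at the cell, and both bottles left alone, though the hand-in returned no verdict.

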